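# Load core slabs on the scanner tray, set focus and slide the tray in

### The job

Get the desktop core scanner ready for a run: take the long steel reference bar off the tray and put it back on its sloped rest, lying flat on the slope just above the lips, lay every stone slab that is on the desk crosswise over the narrow ridge of the tray so that it balances level, and turn the focus knob on the scanner's roof until its pointer is at the long index mark. Only when all of that is done, slide the loaded tray into the scanner until it is fully home against the stop, with the slabs still lying level across the ridge, the bar still on its rest and the knob still at the mark. Do not knock over the jars, the bottle or the other things standing on the desk.

Things in the scene. Friction and masses are not known exactly. Their poses are not given: they have to be found in the camera images.
- scanner: fixed white scanner; origin on the table in the middle of its mouth, +y into the tunnel. Tunnel 138 wide, 95 high, black guides (22 high) flare 33 out of the mouth. Floor stop at y 250: tray is home with its front edge on the stop, rear edge at the mouth (tray origin at x 0, y 125). Roof top z 107, window to y 100; behind, y 265 to 380, body 180 wide, 180 high, camera head up to 262. All mm
- tray: loose 0.6 kg tray on the table before the mouth. Plate 126 (x) x 250 (y) x 8 mm, origin under its middle; the +y end enters first. Black ridge 24 wide, 18 high along the whole middle line (x 0), top at z 26: a slab on it has its centre at z 39. Four pins (8 mm thick, top z 50) at x +-45, y +-119 bound it; room for four slabs 62 mm apart. A tongue at the -y end carries the handle tab
- tray_handle (a point): grip point on the tray's handle tab, 80 mm above the tray's underside at tray y -175 mm. The tab is a black upright plate 40 mm wide (tray x), 12 mm thick (tray y), its top 95 mm above the underside: pinch it from above, fingers closing along tray y, and push or pull the tray flat on the table
- slab1: cut stone core slab, a plain rectangular bar 110 x 36 x 26 mm (own x, y, z), about 0.25 kg; origin at its centre, so 13 mm above what it lies on; either broad face may be up. Two to four of the four slabs are present (None from the start: absent); at the start each lies flat and alone on the table
- slab2: cut stone core slab, a plain rectangular bar 110 x 36 x 26 mm (own x, y, z), about 0.25 kg; origin at its centre, so 13 mm above what it lies on; either broad face may be up. Two to four of the four slabs are present (None from the start: absent); at the start each lies flat and alone on the table
- slab3: cut stone core slab, a plain rectangular bar 110 x 36 x 26 mm (own x, y, z), about 0.25 kg; origin at its centre, so 13 mm above what it lies on; either broad face may be up. Two to four of the four slabs are present (None from the start: absent); at the start each lies flat and alone on the table
- slab4: cut stone core slab, a plain rectangular bar 110 x 36 x 26 mm (own x, y, z), about 0.25 kg; origin at its centre, so 13 mm above what it lies on; either broad face may be up. Two to four of the four slabs are present (None from the start: absent); at the start each lies flat and alone on the table
- refbar: steel reference bar with fine scale lines, a plain bar 140 x 34 x 26 mm (own x, y, z), 0.35 kg; origin at its centre; either broad face may be up. At the start it lies across the tray's ridge
- rest: fixed stand of the sloped rest, foot 90 x 90 mm, 12 mm high; origin on the table under the rest
- rest_face: sloped white face of the rest, 44 (x) x 60 (y) mm, tilted 0.35 rad; origin in the face's middle, 62 mm above the table; z outward normal, +x up the slope, y level. Two lips at the low edge (y +-25 mm, 9 wide, 8 proud, 42 free between them; inner side at x -16). The bar lies along y, broad face on the slope, long side at the lips: centre, touching them, at x 1, y 0, z 13 mm
- focus (a joint): focus knob, upright axis, on the scanner's roof at scanner x 0, y 172 mm; rad, 0 to 6.28, grows as the knob turns clockwise seen from above, light friction, stays where it is left. Its white pointer end points to the scanner's -x at 0; it stands at the long index mark at 2.10
- focus_grip (a point): on the knob's axis at the height to grip (144 mm above the table). The grip is an upright black bar 57 mm long, 14 mm wide, 32 mm high (top at 151 mm, 30 mm of it above a disc of 30 mm radius), along scanner x when the joint is 0 or 3.14, and turning with the knob
- index_mark (a point): the long black index mark on the roof beside the dial (22 x 5 mm; the others are 6 x 2 mm ticks)
- jar1: bystander: closed clear jar, 50 mm across, 50 mm high; origin under its foot
- jar2: bystander: closed clear jar, 56 mm across, 60 mm high; origin under its foot
- jar3: bystander: closed clear jar, 44 mm across, 45 mm high; origin under its foot
- objective: bystander: spare microscope objective standing on its mount, 36 mm across, 55 mm high; origin under its foot
- foamblock: bystander: white block 90 x 60 x 28 mm lying flat; origin under it
- water: bystander: clear drinking bottle, 64 mm across, 200 mm high; origin under its foot
There are look-alikes about, which are no part of the job. Leave any orange look-alike of the slab3 alone. What is shaped like the slab4 but orange is not meant.

How it is judged:
On the way, in this order (a step that is already met when the one before it is completed fails the run):
1. with the tray still outside, the bar lies on its sloped rest, every slab lies level across the ridge, all let go, and the knob is at the index mark (x of slab1 in the frame of tray between -0.012 and 0.012 m and y of slab1 in the frame of tray between -0.112 and 0.112 m and z of slab1 in the frame of tray between 0.035 and 0.043 m and angle between the z axis of each of slab1, slab2, slab3, slab4 and the z axis of tray, either way round below 0.08 rad and angle between the x axis of each of slab1, slab2, slab3, slab4 and the x axis of tray, either way round below 0.25 rad and linear speed of each of slab1, slab2, slab3, slab4 below 0.15 m/s and x of slab2 in the frame of tray between -0.012 and 0.012 m and y of slab2 in the frame of tray between -0.112 and 0.112 m and z of slab2 in the frame of tray between 0.035 and 0.043 m and x of slab3 in the frame of tray between -0.012 and 0.012 m and y of slab3 in the frame of tray between -0.112 and 0.112 m and z of slab3 in the frame of tray between 0.035 and 0.043 m and x of slab4 in the frame of tray between -0.012 and 0.012 m and y of slab4 in the frame of tray between -0.112 and 0.112 m and z of slab4 in the frame of tray between 0.035 and 0.043 m and x of refbar in the frame of rest_face between -0.006 and 0.013 m and y of refbar in the frame of rest_face between -0.03 and 0.03 m and z of refbar in the frame of rest_face between 0.009 and 0.017 m and angle between the z axis of refbar and the z axis of rest_face, either way round below 0.1 rad and angle between the x axis of refbar and the y axis of rest_face, either way round below 0.25 rad and value of joint focus between 1.98 and 2.22 rad and contact force between the fingers and slab1 below 0.3 N and contact force between the fingers and slab2 below 0.3 N and contact force between the fingers and slab3 below 0.3 N and contact force between the fingers and slab4 below 0.3 N and contact force between the fingers and refbar below 0.3 N and y of tray in the frame of scanner below 0.02 m), for 0.2 s.
2. the tray is fully home in the scanner (y of tray in the frame of scanner between 0.117 and 0.13 m and x of tray in the frame of scanner between -0.012 and 0.012 m and angle between the y axis of tray and the y axis of scanner, either way round below 0.08 rad), for 0.2 s.
At the end, for the whole second after the job is handed in: Tray home within 8 mm; each slab level (0.08 rad) and crosswise (0.25 rad) on the ridge, centre within 12 mm of its middle line; bar flat on the slope (0.1 rad) at the lips, within 30 mm of the middle; knob within 0.12 rad of the mark (2.10); all released and at rest (all of step 2 and x of slab1 in the frame of tray between -0.012 and 0.012 m and y of slab1 in the frame of tray between -0.112 and 0.112 m and z of slab1 in the frame of tray between 0.035 and 0.043 m and angle between the z axis of each of slab1, slab2, slab3, slab4 and the z axis of tray, either way round below 0.08 rad and angle between the x axis of each of slab1, slab2, slab3, slab4 and the x axis of tray, either way round below 0.25 rad and linear speed of each of slab1, slab2, slab3, slab4 below 0.15 m/s and x of slab2 in the frame of tray between -0.012 and 0.012 m and y of slab2 in the frame of tray between -0.112 and 0.112 m and z of slab2 in the frame of tray between 0.035 and 0.043 m and x of slab3 in the frame of tray between -0.012 and 0.012 m and y of slab3 in the frame of tray between -0.112 and 0.112 m and z of slab3 in the frame of tray between 0.035 and 0.043 m and x of slab4 in the frame of tray between -0.012 and 0.012 m and y of slab4 in the frame of tray between -0.112 and 0.112 m and z of slab4 in the frame of tray between 0.035 and 0.043 m and x of refbar in the frame of rest_face between -0.006 and 0.013 m and y of refbar in the frame of rest_face between -0.03 and 0.03 m and z of refbar in the frame of rest_face between 0.009 and 0.017 m and angle between the z axis of refbar and the z axis of rest_face, either way round below 0.1 rad and angle between the x axis of refbar and the y axis of rest_face, either way round below 0.25 rad and value of joint focus between 1.98 and 2.22 rad and contact force between the fingers and slab1 below 0.3 N and contact force between the fingers and slab2 below 0.3 N and contact force between the fingers and slab3 below 0.3 N and contact force between the fingers and slab4 below 0.3 N and contact force between the fingers and refbar below 0.3 N and linear speed of each of slab1, slab2, slab3, slab4, refbar, tray below 0.02 m/s); the robot touches nothing.
It fails at once if a jar, the bottle, the objective or the block is knocked over (angle between any of jar1, jar2, jar3, objective, foamblock, water's own z axis and vertical above 0.7 rad).
Of slab1, slab2, slab3, slab4 only 2 to 4 are there at a start; the rules pass over those that are not, and their reading is None.
At some moment in a run one of slab1, slab2, slab3, slab4, refbar may be knocked a few centimetres aside while the robot is not near it.
Once in a run the grip may slacken for a moment while it holds something.
It also fails if it takes over 210 s, if anything falls off the work surface, if the arm or the gripper's body presses on something with over 40 N, if the wrist force passes 120 N, or if a joint passes its speed limit or range.

### The arm

A 7-joint arm with a two-finger parallel gripper is mounted at the origin on the work surface. World frame = base frame: x ahead of the robot, y to its left, z up, the work surface at z = 0. Lengths are in m, angles in rad, forces in N, time in s.
With the tool pointing down it reaches from about 0.425 to 0.825 m from the base axis. Payload 3.6 kg.
Tool frame: the origin (TCP) lies midway between the tips of the shut fingers; the grasp point (between the pads) lies 19 mm behind it; z points along the fingers, y is the line along which they close (so a half turn about z gives the same grasp; the last joint's range is limited). The gripper opens to 93 mm and grips with 3 to 60 N. Pads are 15 mm wide; open, the fingers measure 128 mm over their backs; the gripper's body (75 mm by 188 mm) begins 65 mm behind the grasp point.
Start: joints at [1.127, 0.615, -0.013, 1.423, 0.008, 1.103, -0.04], TCP at [0.263, -0.594, 0.219] pointing down, gripper open.
Joint ranges: [-3.12, 3.12], [-0.3, 2.06], [-1.34, 1.32], [0.26, 2.42], [-1.36, 4.5], [0.01, 1.98], [-2.84, 2.84]. Speed limits (rad/s): [2.79, 2.79, 3.14, 3.14, 3.14, 3.14, 3.14].

### API

Orientations are given as a unit quaternion [w, x, y, z].
In Python, from station import ctrl gives the robot as it stands. The module is installed in compiled form; this text tells all that it offers.
- The arm moves only by the tool arm_command, never from a script. Its argument "commands" is a list of rows, each a list of 5 numbers: the closure, from 0 (fully open) to 1 (shut), then the shift along the world's x, y, z as a fraction of full scale, then the turn about the world's z as a fraction of full scale. In form: [[hand, tx, ty, tz, spin], ...]. A call has 1 to 20 rows; each row is the pose to reach, as a shift and turn from the pose commanded when the call began; what a row does not reach only later rows make up. Full scale, the value 1, is 1000 mm for a shift and 120 degrees for a turn. A row lasts 1/8 s, in which the tool goes at most 62.5 mm and 10.7 degrees, less where a joint would pass 70% of its speed; a pose out of reach is approached as far as the arm can. A call with a number of a shift or a turn outside -1 to 1 is refused whole. A call with a gripper value outside its range is refused whole. The fingers move at their own pace and stop on an object; the grip force is fixed at half the most. Time passes only in rows, so rows that repeat a pose let the fingers close. It gives the time, the measured TCP pose, the force, the opening and the grip force at its end, in the units of the state.
- ctrl.read_state(): the state, without advancing time (a new reading comes with each control period).
- ctrl.capture(name): name is "scene" or "top" or "wrist"; returns (picture, depth): 480x640x3 uint8, red, green, blue; 480x640 float32, m along the optical axis (not along the pixel's ray), 0 where there is no reading.
- ctrl.camera_params(name): a dict with "mtx" (3x3 intrinsics, pixels), "dist" ([k1, k2, p1, p2, k3] as OpenCV has them; the pictures are not rectified), "cam_to_world" (4x4, takes a point from camera to world coordinates). Camera axes: x right, y up, looking along -z (the intrinsics and any distortion apply to the point x, -y, -z); pixel columns grow to the right and rows downward; lengths in m; the calibration is good to about 2 mm. A picture is of the moment at which its call begins: read the wrist's pose just before it. camera_params takes no time and is no camera call; for the wrist camera it gives the pose at the moment of the call.
- ctrl.job_done(): hands the job in; it is judged then, once.
The state is a dict: "clock": time; "joints": joint angles; "joint_vel": joint speeds; "joint_torque": joint torques, N m; "tool_pos": TCP position; "ee_rot": TCP orientation; "ft_force": force on the tool from outside, world axes, zero at the start; "wrist_torque": the same for the moment, N m; "width": opening from 0.0 (shut) to 1.0 (fully open); "gripper_force": force on a finger pad.
Only numpy, scipy, OpenCV 4.12 (cv2) and the standard library are available. Lean on these libraries where they do the work, as an engineer would, in place of code of your own. Each camera call takes 0.05 s, during which the arm holds its last target. There are 200 camera calls.

## Working session

There is one attempt and no reset: what is moved stays moved. The work goes in short steps, Python scripts to look and compute and a tool call to move; the robot and the scene stay as the last step left them, time stands still between calls to the robot, and variables do not carry over. Pictures are saved under pics/ and viewed, at most 17 in all, crops included, and the job is handed in when it is done.

Besides the shell and the picture viewer there is one more tool, called after ">>>" in YAML: its name, and indented under it one key for each argument. arm_command: Moves the arm, as the interface text tells. Shift numbers are shares of 1000 mm and turn numbers shares of 120 degrees, none past 1 either way. Its arguments: {"type":"object","properties":{"commands":{"type":"array"}},"required":["commands"]}

```bash
mkdir -p pics
cat > h.py <<'E'
import numpy as np, cv2
from station import ctrl
def snap(n,f):
    p=ctrl.camera_params(n); im,d=ctrl.capture(n)
    cv2.imwrite('pics/%s.png'%f,im[:,:,::-1]); np.savez('pics/%s.npz'%f,im=im,d=d,**{k:np.array(v) for k,v in p.items()})
def load(f): return np.load('pics/%s.npz'%f)
def world(f,px,z=None):
    s=load(f); px=np.array(px,float).reshape(-1,1,2)
    u=cv2.undistortPoints(px,s['mtx'],s['dist'])[:,0]; T=s['cam_to_world']; out=[]
    for (a,b),q in zip(u,px[:,0]):
        r=T[:3,:3]@np.array([a,-b,-1.])
        if z is None: t=float(s['d'][int(round(q[1])),int(round(q[0]))])
        else: t=(z-T[2,3])/r[2]
        out.append(T[:3,3]+t*r)
    return np.array(out)
def cloud(f):
    s=load(f); v,u=np.mgrid[:480,:640]; 
    n=cv2.undistortPoints(np.stack([u,v],-1).reshape(-1,1,2).astype(float),s['mtx'],s['dist'])[:,0]
    d=s['d'].reshape(-1,1); P=np.c_[n[:,:1],-n[:,1:],-np.ones(len(n))]*d
    T=s['cam_to_world']; return (P@T[:3,:3].T+T[:3,3]).reshape(480,640,3)
E
python3 - <<'E'
from h import *
print(ctrl.read_state())
snap('top','top0');snap('scene','sc0')
for f in('top0','sc0'): s=load(f);print(s['mtx'],s['cam_to_world'])
E
```

```text
{'clock': 0.0, 'joints': array([ 1.12751746,  0.61590917, -0.01259477,  1.42492049,  0.00812874,
        1.10339923, -0.04038981]), 'joint_vel': array([ 0.00077789,  0.00084908, -0.00105245, -0.00088526,  0.00028863,
        0.00040446, -0.00027095]), 'joint_torque': array([-8.85047939e-04, -4.58930862e+01,  2.08798628e-01, -1.65744531e+01,
       -6.10368792e-02,  2.04650557e-02,  2.34959916e-04]), 'tool_pos': array([ 0.26279408, -0.59362592,  0.21748063]), 'ee_rot': array([-1.25639846e-03,  9.78357097e-01,  2.06919595e-01, -3.04520127e-04]), 'ft_force': array([-0.72699538, -0.01912443, -0.11807289]), 'wrist_torque': array([ 0.00204103, -0.0109191 , -0.00037115]), 'gripper_force': 0.0, 'width': 0.999123174803128}
[[593.78046894   0.         322.04096523]
 [  0.         593.78046894 237.19625104]
 [  0.           0.           1.        ]] [[-0.0105252   0.99119916 -0.13195999  0.35140689]
 [-0.99985083 -0.00862487  0.01496414 -0.00176149]
 [ 0.01369431  0.13209781  0.99114209  1.63130231]
 [ 0.          0.          0.          1.        ]]
[[459.89430363   0.         323.19898544]
 [  0.         459.89430363 237.75035931]
 [  0.           0.           1.        ]] [[-0.08657691 -0.6195751   0.78014815  1.31459549]
 [ 0.9962098  -0.06044013  0.06255423  0.04345864]
 [ 0.00839522  0.78260698  0.6224595   0.7097306 ]
 [ 0.          0.          0.          1.        ]]
```

View pics/top0.png

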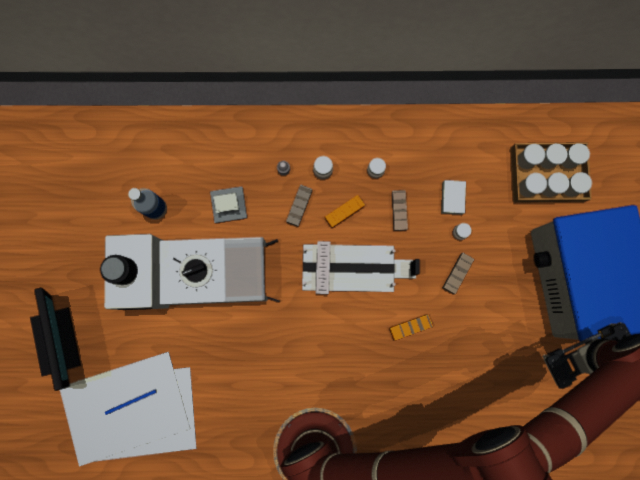

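View pics/sc0.png

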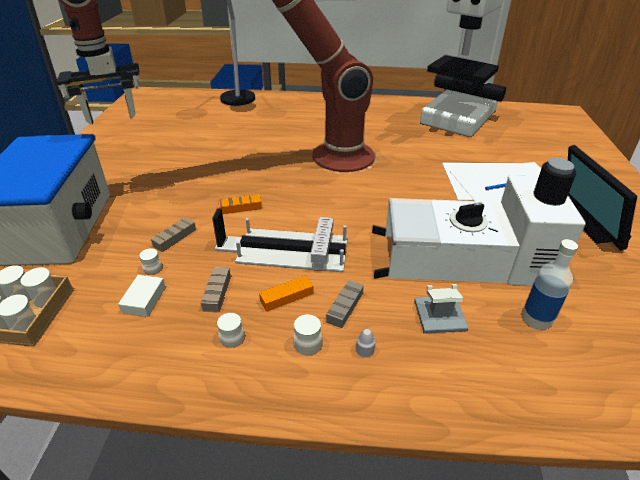

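Top view shows grey slabs at (299,206), (400,210) and (458,273), two orange decoys, the bar on the tray at (322,268), the rest at (228,204) and the knob at (194,270). Next I measure them by depth.

```bash
cat >> h.py <<'E'
def rect(C,win,zl,zh):
    u0,v0,u1,v1=win; P=C[v0:v1,u0:u1].reshape(-1,3); P=P[(P[:,2]>zl)&(P[:,2]<zh)]
    (c,s,a)=cv2.minAreaRect((P[:,:2]*1000).astype(np.float32))
    ev,V=np.linalg.eigh(np.cov(P[:,:2].T)); d=V[:,1]
    return len(P),P.mean(0).round(4),'rect',np.round(c,1),np.round(s,1),round(a,1),'pca ang',round(np.degrees(np.arctan2(d[1],d[0]))%180,1)
E
python3 - <<'E'
from h import *
C=cloud('top0')
print('table z',np.median(C[330:380,300:380,2]))
for n,w,zl,zh in [('s299',(280,180,318,232),.018,.034),('s400',(385,185,415,236),.018,.034),('s458',(440,248,478,298),.018,.034),('bar',(312,236,334,300),.044,.06),
 ('plate',(298,240,402,296),.003,.014),('ridge',(298,240,402,296),.022,.031),('tab',(405,255,425,280),.08,.11),('roof',(155,230,270,312),.1,.115),('body',(100,230,158,312),.17,.19),('knob',(175,250,215,290),.14,.16),('disc',(175,250,215,290),.112,.128),('foot',(205,180,255,230),.006,.018),('face',(205,180,255,230),.045,.08)]:
    print(n,*rect(C,w,zl,zh))
for n,p in [('jarA',(323,166)),('jarB',(377,167)),('jarC',(461,231)),('obj',(283,168)),('foam',(454,197)),('bottle',(136,195))]: print(n,world('top0',[p]).round(3))
P=C[180:230,205:255].reshape(-1,3);P=P[(P[:,2]>.045)&(P[:,2]<.08)]
c=P.mean(0);print('face normal',np.linalg.svd(P-c)[2][2],c)
im=load('top0')['im'][:,:,::-1]
a=cv2.resize(im[235:310,155:255],None,fx=6,fy=6,interpolation=2);a=a[:,:600]
b=cv2.resize(im[180:232,205:255],None,fx=4,fy=4,interpolation=2)
cv2.imwrite('pics/k.png',a);
cv2.imwrite('pics/r.png',b)
E
```

```text
table z -0.00018423700596625903
s299 507 [0.6541 0.0356 0.0263] rect [654.8  35.2] [ 36.5 111. ] 69.1 pca ang 158.9
s400 510 [ 0.6387 -0.2407  0.0261] rect [ 639.1 -241.2] [110.8  37.5] 1.4 pca ang 1.7
s458 536 [ 0.4641 -0.3949  0.026 ] rect [ 464.4 -395.3] [ 37.9 111.2] 58.8 pca ang 149.9
bar 644 [ 0.481  -0.0274  0.0519] rect [481.5 -27.6] [ 33.9 139.3] 87.3 pca ang 177.2
plate 2816 [ 0.4819 -0.1135  0.008 ] rect [ 483.9 -101.2] [284.  151.6] 89.5 pca ang 89.9
ridge 528 [ 0.4815 -0.1083  0.0263] rect [490.1 -97.4] [249.   91.2] 83.3 pca ang 88.4
tab 77 [ 0.477  -0.271   0.0937] rect [ 477.3 -271.4] [11.2 39.9] 88.3 pca ang 177.1
roof 5962 [0.4712 0.2569 0.1069] rect [469.6 259.8] [173.7 269.2] 1.4 pca ang 91.8
body 2665 [0.4639 0.4403 0.1791] rect [467.  447.5] [180.3 115.3] 0.5 pca ang 179.9
knob 133 [0.4703 0.2984 0.15  ] rect [470.5 299. ] [14.4 55.8] 21.5 pca ang 110.2
disc 522 [0.4714 0.2988 0.1178] rect [473.8 300.7] [96.8 98.6] 1.6 pca ang 24.1
foot 666 [0.658  0.228  0.0114] rect [661.2 227.8] [132.7 138.7] 89.7 pca ang 166.8
face 384 [0.6568 0.2333 0.062 ] rect [657.1 233.6] [46.4 61.1] 8.1 pca ang 100.0
jarA [[ 0.753 -0.03   0.068]]
jarB [[ 0.753 -0.177  0.055]]
jarC [[ 0.576 -0.401  0.045]]
obj [[0.754 0.079 0.048]]
foam [[ 0.673 -0.39   0.032]]
bottle [[0.65  0.43  0.197]]
face normal [ 0.29268108  0.04673752 -0.95506722] [0.65678933 0.23328235 0.06196899]
```

View pics/k.png

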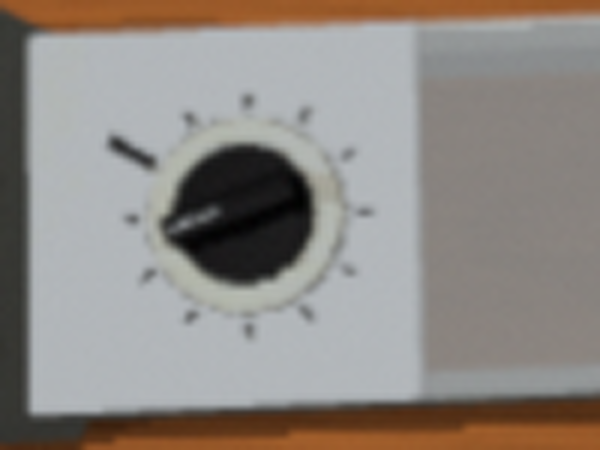

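View pics/r.png

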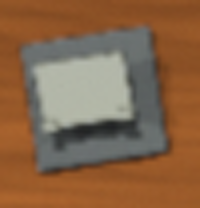

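The crops show the mark at about 62° in world terms and the knob bar at about 110°. The rest's low edge faces -x and its upslope direction is about 9.5°. I'll start with the bar.

>>> arm_command:
  commands:
    - [0,0.218,0.566,-0.07,-0.2225]
    - [0,0.218,0.566,-0.07,-0.2225]
    - [0,0.218,0.566,-0.07,-0.2225]
    - [0,0.218,0.566,-0.07,-0.2225]
    - [0,0.218,0.566,-0.07,-0.2225]
    - [0,0.218,0.566,-0.07,-0.2225]
    - [0,0.218,0.566,-0.07,-0.2225]
    - [0,0.218,0.566,-0.07,-0.2225]
    - [0,0.218,0.566,-0.07,-0.2225]
    - [0,0.218,0.566,-0.07,-0.2225]
    - [0,0.218,0.566,-0.07,-0.2225]
    - [0,0.218,0.566,-0.07,-0.2225]
    - [0,0.218,0.566,-0.07,-0.2225]
    - [0,0.218,0.566,-0.07,-0.2225]

```text
clock: 1.85
tool_pos: [0.4808, -0.0298, 0.1488]
ee_rot: [0.0, 1.0, -0.026, 0.0]
ft_force: [-1.0, -0.7, 0.4]
width: 0.997
gripper_force: 0.0
```

Run:
```python
from h import *
snap('wrist','w1')
C=cloud('w1'); z=C[...,2]
P=C.reshape(-1,3);P=P[(P[:,2]>.045)&(P[:,2]<.058)&(abs(P[:,0]-.48)<.1)&(abs(P[:,1]+.03)<.06)]
print(ctrl.read_state()['tool_pos'],rect(P[None],(0,0,len(P),1),.04,.06))
```

```text
[ 0.48092976 -0.0295275   0.14880956] (9318, array([ 0.4854, -0.0249,  0.0526]), 'rect', array([481.3,  -7.4]), array([ 71.2, 139.8]), 87.4, 'pca ang', np.float64(177.6))
```

View pics/w1.png

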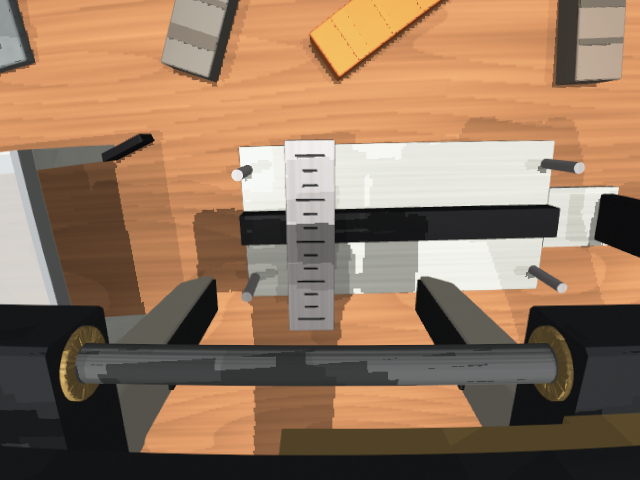

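The wrist view shows the bar with corners at (285,141), (335,141), (333,330) and (289,330), and the ridge ends at (241,228) and (559,221).

Run:
```python
from h import *
b=world('w1',[(285,141),(335,141),(333,330),(289,330)],.052);print(b.round(4),b.mean(0).round(4))
r=world('w1',[(241,212),(241,244),(559,206),(557,237)],.026);print(r.round(4),r.mean(0).round(4))
d=(r[0]+r[1]-r[2]-r[3]);print('tray y ang',np.degrees(np.arctan2(d[1],d[0])))
p=world('w1',[(239,147),(247,297),(553,141),(537,289)],.008);print(p.round(4),p.mean(0).round(4))
```

```text
[[ 0.5504 -0.0127  0.052 ]
 [ 0.5486 -0.046   0.052 ]
 [ 0.4096 -0.039   0.052 ]
 [ 0.4114 -0.0057  0.052 ]] [ 0.48   -0.0258  0.052 ]
[[ 0.4991  0.0268  0.026 ]
 [ 0.4738  0.0294  0.026 ]
 [ 0.4916 -0.22    0.026 ]
 [ 0.4665 -0.2211  0.026 ]] [ 0.4827 -0.0962  0.026 ]
tray y ang 88.28422266964594
[[ 0.5474  0.027   0.008 ]
 [ 0.4212  0.033   0.008 ]
 [ 0.5406 -0.2213  0.008 ]
 [ 0.4146 -0.22    0.008 ]] [ 0.481  -0.0953  0.008 ]
```

>>> arm_command:
  commands:
    - [0,0,0.002,-0.06,0]
    - [0,0,0.002,-0.1,0]
    - [0,0,0.002,-0.117,0]
    - [0,0,0.002,-0.117,0]
    - [0,0,0.002,-0.117,0]
    - [1,0,0.002,-0.117,0]
    - [1,0,0.002,-0.117,0]
    - [1,0,0.002,-0.117,0]
    - [1,0,0.002,-0.117,0]
    - [1,0,0.002,-0.117,0]
    - [1,0,0.002,-0.117,0]
    - [1,0,0.002,-0.08,0]
    - [1,0,0.002,-0.03,0]
    - [1,0,0.002,0.03,0]
    - [1,0,0.002,0.03,0]
    - [1,0,0.002,0.03,0]

```text
clock: 3.9
tool_pos: [0.4795, -0.0262, 0.1774]
ee_rot: [-0.0, 1.0, -0.025, -0.002]
ft_force: [-0.3, 0.6, -4.0]
width: 0.368
gripper_force: 30.0
```

>>> arm_command:
  commands:
    - [1,0.05,0.06,0.02,0.089]
    - [1,0.1,0.12,0.02,0.178]
    - [1,0.13,0.18,0.02,0.267]
    - [1,0.179,0.22,0.02,0.356]
    - [1,0.179,0.26,0.02,0.445]
    - [1,0.179,0.26,0.02,0.534]
    - [1,0.179,0.26,0.02,0.623]
    - [1,0.179,0.26,0.02,0.712]
    - [1,0.179,0.26,0.02,0.801]
    - [1,0.179,0.26,0.02,0.853]
    - [1,0.179,0.26,0.02,0.853]
    - [1,0.179,0.26,0.02,0.853]
    - [1,0.179,0.26,0.02,0.853]

```text
clock: 5.52
tool_pos: [0.6598, 0.2336, 0.1978]
ee_rot: [-0.0, 0.646, 0.763, -0.001]
ft_force: [-0.1, -0.2, -3.4]
width: 0.366
gripper_force: 30.0
```

Run:
```python
from h import *
print(ctrl.read_state()['tool_pos'])
snap('wrist','w2');snap('top','top1')
```

```text
[0.65984527 0.23360574 0.19780282]
```

View pics/w2.png

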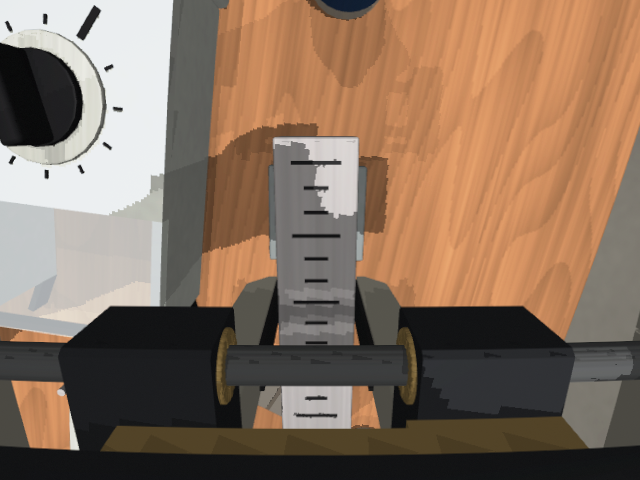

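>>> arm_command:
  commands:
    - [1,0,0,-0.05,0]
    - [1,0,0,-0.09,0]
    - [1,0,0,-0.11,0]
    - [1,0,0,-0.118,0]
    - [1,0,0,-0.121,0]
    - [1,0,0,-0.121,0]
    - [1,0,0,-0.121,0]

```text
clock: 6.5
tool_pos: [0.6589, 0.2332, 0.0838]
ee_rot: [0.0, 0.646, 0.763, -0.001]
ft_force: [-10.6, -4.5, 16.9]
width: 0.361
gripper_force: 30.1
```

Run:
```python
from h import *
snap('scene','sc1'); snap('top','top2')
im=load('sc1')['im'][200:360,380:540,::-1]; a=cv2.resize(im,(480,480),interpolation=2)
im=load('top2')['im'][170:240,195:265,::-1]; b=cv2.resize(im,(300,300),interpolation=2)
cv2.imwrite('pics/c1.png',np.hstack([a,np.vstack([b,np.zeros((180,300,3),np.uint8)])]))
```

```text
(no output)
```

View pics/c1.png

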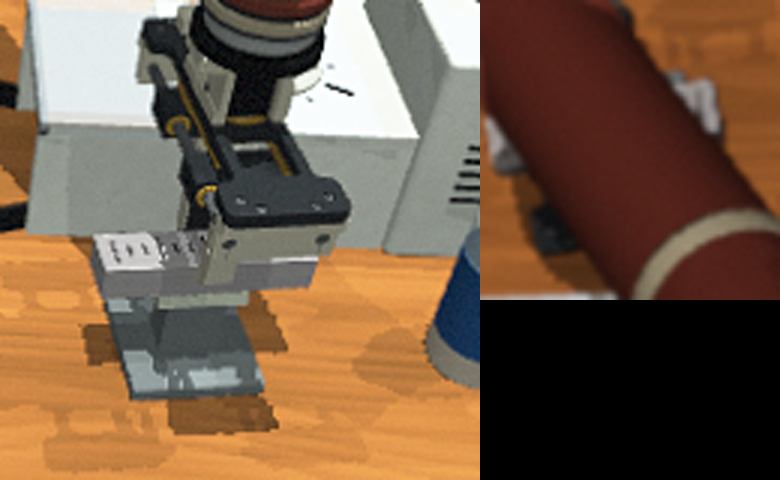

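Run:
```python
from h import *
s=ctrl.read_state();print(s['tool_pos'],s['ft_force'],s['wrist_torque'],s['joint_vel'].round(3))
# crop->pixel: u=380+x/3, v=200+y/3
pts=[(380+x/3,200+y/3) for x,y in [(110,245),(140,250),(115,280),(150,285),(300,275),(185,298),(235,298),(245,240),(260,260)]]
print(world('sc1',pts).round(4))
print(world('w2',[(320,190),(320,270),(300,150),(345,150)]).round(4))
C=cloud('sc1');P=C[260:305,405:490].reshape(-1,3)
for z in np.arange(.05,.12,.005):
  Q=P[(P[:,2]>z)&(P[:,2]<z+.005)]
  if len(Q):print(round(z,3),len(Q),Q.mean(0).round(3),Q.min(0).round(3),Q.max(0).round(3))
```

```text
[0.65887876 0.23323378 0.0838112 ] [-10.75332879  -4.75710911  16.38059349] [-1.21424291  2.26673047 -0.03023677] [-0.001  0.001 -0.     0.001 -0.001  0.001 -0.   ]
[[0.664  0.1725 0.0968]
 [0.6644 0.192  0.0944]
 [0.6856 0.1754 0.0871]
 [0.6796 0.1994 0.0786]
 [0.6656 0.2967 0.0823]
 [0.6785 0.2237 0.0678]
 [0.673  0.2572 0.0651]
 [0.7462 0.2295 0.1844]
 [0.6681 0.2678 0.0958]]
[[0.6535 0.2834 0.2093]
 [0.6592 0.2498 0.2096]
 [0.6431 0.2978 0.2099]
 [0.6604 0.3007 0.2112]]
0.05 82 [0.578 0.205 0.053] [0.549 0.161 0.05 ] [0.675 0.254 0.055]
0.055 32 [0.556 0.208 0.057] [0.55  0.163 0.055] [0.677 0.234 0.059]
0.06 65 [0.675 0.234 0.063] [0.553 0.204 0.06 ] [0.683 0.265 0.065]
0.065 77 [0.676 0.235 0.068] [0.665 0.175 0.065] [0.684 0.29  0.07 ]
0.07 124 [0.675 0.231 0.073] [0.655 0.161 0.07 ] [0.689 0.303 0.075]
0.075 130 [0.675 0.228 0.077] [0.658 0.162 0.075] [0.686 0.304 0.08 ]
0.08 117 [0.674 0.231 0.083] [0.656 0.162 0.08 ] [0.687 0.304 0.085]
0.085 127 [0.674 0.226 0.087] [0.636 0.161 0.085] [0.687 0.304 0.09 ]
0.09 237 [0.669 0.217 0.093] [0.635 0.162 0.09 ] [0.689 0.305 0.095]
0.095 411 [0.665 0.206 0.096] [0.63  0.162 0.095] [0.692 0.304 0.1  ]
0.1 44 [0.667 0.231 0.103] [0.633 0.218 0.1  ] [0.691 0.247 0.105]
0.105 49 [0.667 0.231 0.108] [0.632 0.218 0.105] [0.691 0.248 0.11 ]
0.11 31 [0.663 0.23  0.113] [0.63  0.218 0.11 ] [0.693 0.245 0.115]
0.115 14 [0.668 0.226 0.117] [0.633 0.219 0.115] [0.693 0.239 0.12 ]
```

The bar slipped about 10 mm down in the pads and now touches the face. I'll relieve the force and release.

>>> arm_command:
  commands:
    - [1,0,0,0.006,0]
    - [1,0,0,0.006,0]
    - [0.4,0,0,0.006,0]
    - [0.2,0,0,0.006,0]
    - [0,0,0,0.006,0]
    - [0,0,0,0.006,0]
    - [0,0,0,0.006,0]
    - [0,0,0,0.05,0]
    - [0,0,0,0.1,0]
    - [0,-0.1,-0.1,0.12,0]
    - [0,-0.15,-0.2,0.12,0]
    - [0,-0.15,-0.2,0.12,0]
    - [0,-0.15,-0.2,0.12,0]
    - [0,-0.15,-0.2,0.12,0]

```text
clock: 8.35
tool_pos: [0.5078, 0.0281, 0.1978]
ee_rot: [0.001, 0.649, 0.761, -0.002]
ft_force: [0.2, 1.4, -0.1]
width: 0.997
gripper_force: 0.0
```

Run:
```python
from h import *
snap('top','top3');C=cloud('top3')
P=C[170:240,195:265].reshape(-1,3);Q=P[(P[:,2]>.065)&(P[:,2]<.11)]
print(rect(C,(195,170,265,240),.065,.11)); c=np.median(Q,0);n=np.linalg.svd(Q-Q.mean(0))[2][2];print(n,Q.mean(0),Q.min(0),Q.max(0))
for n,w,zl,zh in [('s299',(280,180,318,232),.018,.034),('s400',(385,185,415,236),.018,.034),('s458',(440,248,478,298),.018,.034),('ridge',(298,240,402,296),.022,.029)]: print(n,*rect(C,w,zl,zh))
im=load('top3')['im'][160:310,180:480,::-1];cv2.imwrite('pics/c2.png',cv2.resize(im,(750,375),interpolation=2))
```

```text
(824, array([0.6472, 0.2303, 0.0896]), 'rect', array([608.8, 218. ]), array([146.9, 157. ]), 10.9, 'pca ang', np.float64(80.5))
[0.12459196 0.02748522 0.99182731] [0.64718517 0.23027389 0.08963335] [0.55079724 0.12759224 0.06520878] [0.68806468 0.30591218 0.10986169]
s299 211 [0.6842 0.025  0.0263] rect [679.9  25.5] [36.1 55.7] 69.1 pca ang 141.7
s400 513 [ 0.6382 -0.2407  0.0264] rect [ 639.8 -240.8] [111.9  37.5] 1.7 pca ang 1.2
s458 523 [ 0.4634 -0.3944  0.0263] rect [ 463.8 -395.5] [ 37.7 111.5] 60.0 pca ang 149.7
ridge 342 [ 0.4811 -0.1421  0.0257] rect [ 464.1 -144. ] [ 94.  162.8] 11.2 pca ang 87.3
```

View pics/c2.png

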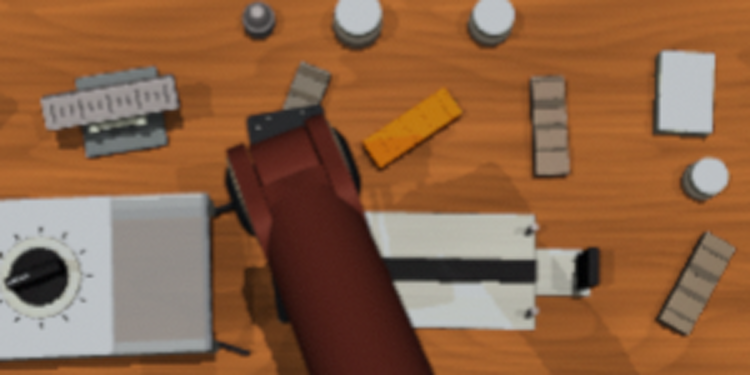

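Run:
```python
from h import *
C=cloud('top3');P=C[170:240,195:265].reshape(-1,3);Q=P[(P[:,2]>.072)&(P[:,2]<.12)&(P[:,0]>.6)]
u=np.array([np.cos(np.radians(9.5)),np.sin(np.radians(9.5))]);v=np.array([-u[1],u[0]])
d=Q[:,:2]-[.657,.2335];a=d@u;b=d@v
print(len(Q),a.min(),a.max(),a.mean(),b.min(),b.max(),b.mean(),Q[:,2].min(),Q[:,2].max())
A=np.c_[a,b,np.ones(len(a))];print(np.linalg.lstsq(A,Q[:,2],rcond=None)[0])
E=P[(P[:,2]>.05)&(P[:,2]<.072)&(P[:,0]>.6)];d=E[:,:2]-[.657,.2335];a2=d@u;print(len(E));
for lo in range(-30,30,5):
  m=(a2*1000>lo)&(a2*1000<lo+5); 
  if m.any(): print(lo,m.sum(),E[m,2].mean(), (d@v)[m].min(),(d@v)[m].max())
```

```text
740 -0.019030033617432256 0.021686538818876912 -0.0007376848861335681 -0.06985259771342388 0.07228538605435839 0.0010244543900294794 0.07201788069572479 0.10288735203684851
[ 0.17959221 -0.00805087  0.08859586]
82
-25 20 0.06086190747741862 -0.029306666006351092 0.03026985983560011
-20 36 0.057164210164702016 -0.029576990119406423 0.03057903949062769
-15 18 0.05567604892310875 -0.029050607962817197 0.027245479264924696
-5 1 0.06870530898614269 -0.06768248596063249 -0.06768248596063249
10 1 0.06999902946643477 -0.06776408516943225 -0.06776408516943225
15 1 0.0691217730113729 -0.0681361910131616 -0.0681361910131616
20 5 0.07031327182721166 -0.056067466503885166 0.06515470858707013
```

Run:
```python
from h import *
C=cloud('top3');P=C[170:240,195:265].reshape(-1,3);Q=P[(P[:,2]>.05)&(P[:,2]<.12)&(P[:,0]>.6)]
u=np.array([np.cos(np.radians(9.5)),np.sin(np.radians(9.5))]);v=np.array([-u[1],u[0]])
d=Q[:,:2]-[.657,.2335];a=d@u*1000;b=d@v*1000
for lo in range(-26,26,3):
  for bl,bh in((-68,-32),(-25,25),(32,68)):
    m=(a>lo)&(a<=lo+3)&(b>bl)&(b<bh); print(lo,m.sum(),(Q[m,2]*1000).mean().round(1) if m.any() else '',end=' | ')
  print()
```

```text
-26 0  | -26 1 62.6 | -26 0  | 
-23 0  | -23 14 60.1 | -23 0  | 
-20 7 84.4 | -20 21 66.9 | -20 8 85.2 | 
-17 14 83.5 | -17 49 70.8 | -17 15 83.3 | 
-14 18 84.3 | -14 31 77.3 | -14 17 84.6 | 
-11 16 87.5 | -11 21 87.0 | -11 15 84.7 | 
-8 16 88.1 | -8 25 88.0 | -8 20 87.8 | 
-5 17 88.0 | -5 23 89.5 | -5 14 87.4 | 
-2 17 88.7 | -2 19 89.3 | -2 15 87.9 | 
1 17 90.4 | 1 27 90.0 | 1 20 89.7 | 
4 18 93.2 | 4 22 92.8 | 4 15 90.2 | 
7 18 95.0 | 7 21 93.1 | 7 18 91.8 | 
10 15 92.2 | 10 23 94.2 | 10 19 93.6 | 
13 9 92.0 | 13 13 91.0 | 13 6 90.1 | 
16 6 83.6 | 16 7 84.3 | 16 5 84.9 | 
19 5 76.4 | 19 8 77.1 | 19 6 73.7 | 
22 2 70.1 | 22 1 68.8 | 22 0  | 
25 0  | 25 0  | 25 0  |
```

The bar lies flat on the slope, about 5 mm above the lips and within tolerance. First slab next, the one at px (299,206).

>>> arm_command:
  commands:
    - [0.35,0.06,0.003,-0.02,0.089]
    - [0.35,0.12,0.007,-0.05,0.178]
    - [0.35,0.147,0.007,-0.08,0.267]
    - [0.35,0.147,0.007,-0.1,0.356]
    - [0.35,0.147,0.007,-0.12,0.445]
    - [0.35,0.147,0.007,-0.13,0.498]
    - [0.35,0.147,0.007,-0.13,0.498]
    - [0.35,0.147,0.007,-0.13,0.498]
    - [0.35,0.147,0.007,-0.16,0.498]
    - [0.35,0.147,0.007,-0.185,0.498]
    - [0.35,0.147,0.007,-0.193,0.498]
    - [0.35,0.147,0.007,-0.193,0.498]
    - [0.35,0.147,0.007,-0.193,0.498]
    - [1,0.147,0.007,-0.193,0.498]
    - [1,0.147,0.007,-0.193,0.498]
    - [1,0.147,0.007,-0.193,0.498]
    - [1,0.147,0.007,-0.193,0.498]
    - [1,0.147,0.007,-0.193,0.498]

```text
clock: 10.65
tool_pos: [0.6569, 0.0389, 0.0049]
ee_rot: [-0.0, 0.18, 0.984, -0.001]
ft_force: [-2.0, -3.9, 6.4]
width: 0.385
gripper_force: 30.0
```

>>> arm_command:
  commands:
    - [1,0,0,0.03,0]
    - [1,0,0,0.08,0]
    - [1,0,0,0.12,0]
    - [1,0,0,0.12,0]
    - [1,0,0,0.12,0]

```text
clock: 11.28
tool_pos: [0.6559, 0.0409, 0.1225]
ee_rot: [-0.002, 0.179, 0.984, -0.0]
ft_force: [0.1, -0.6, -2.8]
width: 0.384
gripper_force: 30.0
```

```bash
cat >> h.py <<'E'
def held(f):
    st=ctrl.read_state(); snap('wrist',f); C=cloud(f); t=st['tool_pos']; w,x,y,z=st['ee_rot']
    ang=np.degrees(2*np.arctan2(y,x))-90
    P=C.reshape(-1,3); d=P-t; ex=np.array([-np.sin(np.radians(ang)),np.cos(np.radians(ang))]);ey=np.array([np.cos(np.radians(ang)),np.sin(np.radians(ang))])
    a=d[:,:2]@ex;b=d[:,:2]@ey
    m=(abs(a)<.09)&(abs(b)<.014)&(d[:,2]>-.01)&(d[:,2]<.033); h,e=np.histogram(d[m,2],bins=43,range=(-.01,.033)); top=e[h.argmax()]+.0005
    m&=abs(d[:,2]-top)<.003
    print('tool',t.round(4),'yang',ang.round(2),'top rel TCP',top.round(4),'along extent',a[m].min().round(4),a[m].max().round(4),'grip',st['width'],st['gripper_force'])
E
python3 -c "
from h import *
held('w3')"
```

```text
tool [0.6559 0.0409 0.1225] yang 69.35 top rel TCP 0.0215 along extent -0.0534 0.0568 grip 0.3836204871055562 29.992441534996033
```

>>> arm_command:
  commands:
    - [1,-0.05,-0.02,0,0.08]
    - [1,-0.1,-0.04,0,0.157]
    - [1,-0.15,-0.0587,0,0.157]
    - [1,-0.17,-0.0587,0,0.157]
    - [1,-0.17,-0.0587,0,0.157]
    - [1,-0.17,-0.0587,0,0.157]
    - [1,-0.17,-0.0587,0,0.157]
    - [1,-0.17,-0.0587,-0.05,0.157]
    - [1,-0.17,-0.0587,-0.075,0.157]
    - [1,-0.17,-0.0587,-0.075,0.157]
    - [1,-0.17,-0.0587,-0.075,0.157]
    - [1,-0.17,-0.0587,-0.075,0.157]

```text
clock: 12.82
tool_pos: [0.4884, -0.0178, 0.0508]
ee_rot: [0.001, 0.016, 1.0, 0.0]
ft_force: [-0.5, 0.1, -3.3]
width: 0.381
gripper_force: 30.0
```

```bash
python3 -c "
from h import *
held('w4')"
```

```text
tool [ 0.4884 -0.0178  0.0508] yang 88.14 top rel TCP 0.0215 along extent -0.0535 0.057 grip 0.38100883291562226 29.992480874061584
```

View pics/w4.png

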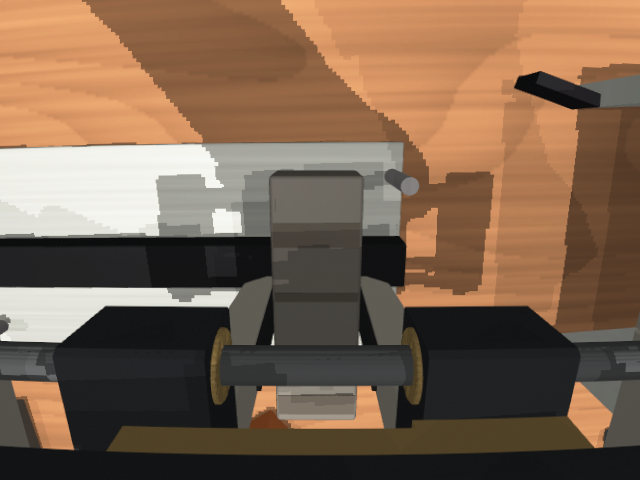

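Run:
```python
from h import *
print(world('w4',[(100,238),(100,286),(403,239),(403,286)],.026).round(4))
print(world('w4',[(270,175),(362,175)],.0723).round(4))
```

```text
[[ 0.4648 -0.1303  0.026 ]
 [ 0.4917 -0.1354  0.026 ]
 [ 0.4704  0.0278  0.026 ]
 [ 0.4965  0.0285  0.026 ]]
[[ 0.4309 -0.0332  0.0723]
 [ 0.432   0.0013  0.0723]]
```

>>> arm_command:
  commands:
    - [1,-0.004,0,-0.012,0]
    - [1,-0.004,0,-0.018,0]
    - [1,-0.004,0,-0.02,0]
    - [1,-0.004,0,-0.021,0]
    - [1,-0.004,0,-0.021,0]
    - [0.5,-0.004,0,-0.021,0]
    - [0.4,-0.004,0,-0.021,0]
    - [0.35,-0.004,0,-0.021,0]
    - [0.35,-0.004,0,-0.021,0]
    - [0.35,-0.004,0,0.02,0]
    - [0.35,-0.004,0,0.08,0]
    - [0.35,-0.004,0,0.12,0]
    - [0.35,-0.004,0,0.12,0]
    - [0.35,-0.004,0,0.12,0]

```text
clock: 14.62
tool_pos: [0.4824, -0.0185, 0.1688]
ee_rot: [-0.001, 0.016, 1.0, -0.0]
ft_force: [-0.3, -0.3, 0.6]
width: 0.648
gripper_force: 0.0
```

Run:
```python
from h import *
print(ctrl.read_state()['tool_pos']);snap('wrist','w5');C=cloud('w5').reshape(-1,3)
P=C[(C[:,2]>.044)&(C[:,2]<.062)&(abs(C[:,0]-.484)<.08)&(abs(C[:,1]+.018)<.035)]
print(rect(P[None],(0,0,len(P),1),.04,.07)); A=np.c_[P[:,:2]-P[:,:2].mean(0),np.ones(len(P))];print(np.linalg.lstsq(A,P[:,2],rcond=None)[0])
```

```text
[ 0.48241166 -0.01852594  0.16877147]
(6702, array([ 0.4777, -0.018 ,  0.0529]), 'rect', array([480.9, -18. ]), array([ 36.1, 110.7]), 88.2, 'pca ang', np.float64(178.2))
[0.00223074 0.00038243 0.05285194]
```

>>> arm_command:
  commands:
    - [0.35,0.04,-0.055,0,0.028]
    - [0.35,0.08,-0.11,0,0.028]
    - [0.35,0.12,-0.165,-0.03,0.028]
    - [0.35,0.155,-0.215,-0.06,0.028]
    - [0.35,0.155,-0.222,-0.09,0.028]
    - [0.35,0.155,-0.222,-0.11,0.028]
    - [0.35,0.155,-0.222,-0.11,0.028]
    - [0.35,0.155,-0.222,-0.14,0.028]
    - [0.35,0.155,-0.222,-0.155,0.028]
    - [0.35,0.155,-0.222,-0.164,0.028]
    - [0.35,0.155,-0.222,-0.164,0.028]
    - [0.35,0.155,-0.222,-0.164,0.028]
    - [1,0.155,-0.222,-0.164,0.028]
    - [1,0.155,-0.222,-0.164,0.028]
    - [1,0.155,-0.222,-0.164,0.028]
    - [1,0.155,-0.222,-0.164,0.028]
    - [1,0.155,-0.222,-0.164,0.028]

```text
clock: 16.8
tool_pos: [0.6383, -0.2399, 0.0059]
ee_rot: [0.0, -0.013, 1.0, 0.0]
ft_force: [-0.9, -0.8, 0.7]
width: 0.388
gripper_force: 30.0
```

>>> arm_command:
  commands:
    - [1,0,0,0.03,0]
    - [1,0,0,0.08,0]
    - [1,0,0,0.12,0]
    - [1,0,0,0.12,0]
    - [1,0,0,0.12,0]
    - [1,0,0,0.12,0]

```text
clock: 17.55
tool_pos: [0.6366, -0.2402, 0.123]
ee_rot: [-0.002, -0.013, 1.0, 0.0]
ft_force: [-0.6, -0.2, -2.0]
width: 0.388
gripper_force: 30.0
```

```bash
python3 -c "
from h import *
held('w6')"
```

```text
tool [ 0.6366 -0.2402  0.123 ] yang 91.51 top rel TCP 0.0205 along extent -0.0555 0.0544 grip 0.3884465182952399 29.999404549598694
```

>>> arm_command:
  commands:
    - [1,-0.05,0.02,0,-0.0275]
    - [1,-0.1,0.04,0,-0.0275]
    - [1,-0.15,0.066,0,-0.0275]
    - [1,-0.16,0.066,0,-0.0275]
    - [1,-0.16,0.066,0,-0.0275]
    - [1,-0.16,0.066,-0.05,-0.0275]
    - [1,-0.16,0.066,-0.075,-0.0275]
    - [1,-0.16,0.066,-0.075,-0.0275]
    - [1,-0.16,0.066,-0.075,-0.0275]
    - [1,-0.16,0.066,-0.075,-0.0275]
    - [1,-0.16,0.066,-0.075,-0.0275]

```text
clock: 18.98
tool_pos: [0.4789, -0.1742, 0.0515]
ee_rot: [0.001, 0.016, 1.0, -0.0]
ft_force: [-0.4, 0.2, -2.0]
width: 0.382
gripper_force: 30.0
```

```bash
python3 -c "
from h import *
held('w7')"
```

```text
tool [ 0.4789 -0.1742  0.0515] yang 88.19 top rel TCP 0.0215 along extent -0.056 0.0545 grip 0.38190036453808685 29.999426007270813
```

>>> arm_command:
  commands:
    - [1,-0.001,0,-0.012,0]
    - [1,-0.001,0,-0.018,0]
    - [1,-0.001,0,-0.02,0]
    - [1,-0.001,0,-0.021,0]
    - [1,-0.001,0,-0.021,0]
    - [0.5,-0.001,0,-0.021,0]
    - [0.4,-0.001,0,-0.021,0]
    - [0.35,-0.001,0,-0.021,0]
    - [0.35,-0.001,0,-0.021,0]
    - [0.35,-0.001,0,0.02,0]
    - [0.35,-0.001,0,0.08,0]
    - [0.35,-0.001,0,0.12,0]
    - [0.35,-0.001,0,0.12,0]
    - [0.35,-0.001,0,0.12,0]

```text
clock: 20.78
tool_pos: [0.4763, -0.1743, 0.1697]
ee_rot: [-0.001, 0.016, 1.0, -0.0]
ft_force: [-0.2, 0.2, -0.1]
width: 0.651
gripper_force: 0.0
```

```bash
cat >> h.py <<'E'
def onridge(f,y0,x0=.482):
    C=cloud(f).reshape(-1,3)
    P=C[(C[:,2]>.04)&(C[:,2]<.066)&(abs(C[:,0]-x0)<.08)&(abs(C[:,1]-y0)<.03)]
    print(*rect(P[None],(0,0,len(P),1),.04,.07)); A=np.c_[P[:,:2]-P[:,:2].mean(0),np.ones(len(P))];print('tilt',np.linalg.lstsq(A,P[:,2],rcond=None)[0].round(4))
E
python3 - <<'E'
from h import *
print(ctrl.read_state()['tool_pos']);snap('wrist','w8');onridge('w8',-.174);onridge('w8',-.018)
C=cloud('w8').reshape(-1,3);P=C[(abs(C[:,2]-.026)<.004)&(abs(C[:,0]-.481)<.03)&(abs(C[:,1]+.096)<.05)];print(*rect(P[None],(0,0,len(P),1),.02,.03))
E
```

```text
[ 0.47628112 -0.17425351  0.16972218]
6628 [ 0.4738 -0.1738  0.0528] rect [ 477.  -173.9] [ 36.  109.8] 88.3 pca ang 178.3
tilt [ 0.0065 -0.002   0.0528]
7171 [ 0.4773 -0.0212  0.0519] rect [480.5 -19.1] [ 37.2 111. ] 87.6 pca ang 178.2
tilt [0.0076 0.1069 0.0519]
3459 [ 0.4811 -0.0964  0.0267] rect [481.7 -95.8] [99.9 24.6] 88.6 pca ang 88.7
```

>>> arm_command:
  commands:
    - [0.35,-0.004,-0.06,0,-0.08]
    - [0.35,-0.008,-0.12,0,-0.16]
    - [0.35,-0.012,-0.18,0,-0.238]
    - [0.35,-0.012,-0.221,-0.03,-0.238]
    - [0.35,-0.012,-0.221,-0.08,-0.238]
    - [0.35,-0.012,-0.221,-0.11,-0.238]
    - [0.35,-0.012,-0.221,-0.11,-0.238]
    - [0.35,-0.012,-0.221,-0.14,-0.238]
    - [0.35,-0.012,-0.221,-0.155,-0.238]
    - [0.35,-0.012,-0.221,-0.162,-0.238]
    - [0.35,-0.012,-0.221,-0.162,-0.238]
    - [0.35,-0.012,-0.221,-0.162,-0.238]
    - [1,-0.012,-0.221,-0.162,-0.238]
    - [1,-0.012,-0.221,-0.162,-0.238]
    - [1,-0.012,-0.221,-0.162,-0.238]
    - [1,-0.012,-0.221,-0.162,-0.238]
    - [1,-0.012,-0.221,-0.162,-0.238]

```text
clock: 22.95
tool_pos: [0.4651, -0.3953, 0.0089]
ee_rot: [0.0, 0.262, 0.965, -0.0]
ft_force: [-1.1, 0.4, 2.2]
width: 0.388
gripper_force: 30.0
```

>>> arm_command:
  commands:
    - [1,0,0,0.03,0]
    - [1,0,0,0.08,0]
    - [1,0,0,0.12,0]
    - [1,0,0,0.12,0]
    - [1,0,0,0.12,0]
    - [1,0,0,0.12,0]

```text
clock: 23.7
tool_pos: [0.4637, -0.3945, 0.1264]
ee_rot: [-0.002, 0.262, 0.965, 0.001]
ft_force: [0.2, 1.4, -1.9]
width: 0.382
gripper_force: 30.0
```

```bash
python3 -c "
from h import *
held('w9')"
```

```text
tool [ 0.4637 -0.3945  0.1264] yang 59.64 top rel TCP 0.0185 along extent -0.0538 0.0571 grip 0.38184231458477985 29.999372363090515
```

>>> arm_command:
  commands:
    - [1,0.004,0.06,0.02,0.08]
    - [1,0.008,0.12,0.02,0.16]
    - [1,0.012,0.18,0.02,0.238]
    - [1,0.016,0.24,0.02,0.238]
    - [1,0.018,0.298,0,0.238]
    - [1,0.018,0.298,0,0.238]
    - [1,0.018,0.298,-0.05,0.238]
    - [1,0.018,0.298,-0.077,0.238]
    - [1,0.018,0.298,-0.077,0.238]
    - [1,0.018,0.298,-0.077,0.238]
    - [1,0.018,0.298,-0.077,0.238]

```text
clock: 25.12
tool_pos: [0.4842, -0.0973, 0.0528]
ee_rot: [0.001, 0.016, 1.0, -0.0]
ft_force: [-0.7, 0.3, -2.5]
width: 0.388
gripper_force: 30.0
```

```bash
python3 -c "
from h import *
held('w10')"
```

```text
tool [ 0.4842 -0.0973  0.0528] yang 88.17 top rel TCP 0.0175 along extent -0.0532 0.0571 grip 0.3879269562311394 29.99947428703308
```

>>> arm_command:
  commands:
    - [1,-0.001,0.001,-0.012,0]
    - [1,-0.001,0.001,-0.017,0]
    - [1,-0.001,0.001,-0.0185,0]
    - [1,-0.001,0.001,-0.0195,0]
    - [1,-0.001,0.001,-0.0195,0]
    - [0.5,-0.001,0.001,-0.0195,0]
    - [0.4,-0.001,0.001,-0.0195,0]
    - [0.35,-0.001,0.001,-0.0195,0]
    - [0.35,-0.001,0.001,-0.0195,0]
    - [0.35,-0.001,0.001,0.02,0]
    - [0.35,-0.001,0.001,0.08,0]
    - [0.35,-0.001,0.001,0.14,0]
    - [0.35,-0.001,0.001,0.19,0]
    - [0.35,-0.001,0.001,0.19,0]
    - [0.35,-0.001,0.001,0.19,0]

```text
clock: 27.05
tool_pos: [0.4814, -0.0964, 0.2408]
ee_rot: [-0.001, 0.016, 1.0, -0.0]
ft_force: [-0.6, -0.4, -0.3]
width: 0.65
gripper_force: 0.0
```

Run:
```python
from h import *
print(ctrl.read_state()['tool_pos']);snap('wrist','w11')
for y in(-.174,-.096,-.018): onridge('w11',y)
```

```text
[ 0.48139394 -0.09639083  0.24082219]
4653 [ 0.4749 -0.1728  0.0525] rect [ 477.3 -173.9] [ 36.7 110.8] 88.4 pca ang 178.5
tilt [ 0.0019 -0.0515  0.0525]
4418 [ 0.4774 -0.0956  0.0528] rect [479.8 -95.7] [ 36.1 110.1] 88.3 pca ang 178.2
tilt [0.0033 0.0013 0.0528]
4587 [ 0.4775 -0.0195  0.0524] rect [480.3 -18.6] [ 36.7 109.8] 88.5 pca ang 178.4
tilt [0.007  0.0501 0.0524]
```

View pics/w11.png

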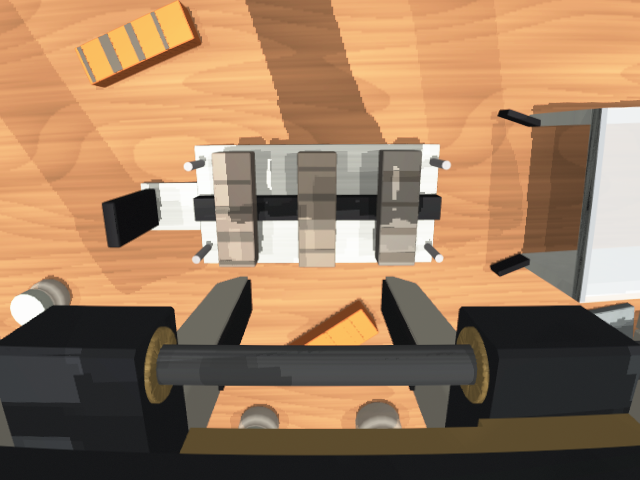

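The view shows all three slabs level across the ridge, at px (236,208), (317,208) and (398,208). Next is the knob.

>>> arm_command:
  commands:
    - [0.35,-0.002,0.06,0,-0.089]
    - [0.35,-0.004,0.12,0,-0.178]
    - [0.35,-0.006,0.18,0,-0.267]
    - [0.35,-0.008,0.24,0,-0.356]
    - [0.35,-0.01,0.3,0,-0.445]
    - [0.35,-0.011,0.36,0,-0.534]
    - [0.35,-0.011,0.395,0,-0.562]
    - [0.35,-0.011,0.395,0,-0.562]
    - [0.35,-0.011,0.395,0,-0.562]
    - [0.35,-0.011,0.395,0,-0.562]

```text
clock: 28.35
tool_pos: [0.4716, 0.2968, 0.2409]
ee_rot: [0.0, 0.569, 0.822, -0.001]
ft_force: [0.3, 0.4, 0.6]
width: 0.65
gripper_force: 0.0
```

Run:
```python
from h import *
s=ctrl.read_state();w,x,y,z=s['ee_rot'];print(s['tool_pos'],np.degrees(2*np.arctan2(y,x))-90);snap('wrist','w12')
C=cloud('w12').reshape(-1,3);d=np.hypot(C[:,0]-.4705,C[:,1]-.2988)
P=C[(d<.04)&(abs(C[:,2]-.15)<.006)];print(*rect(P[None],(0,0,len(P),1),.14,.16))
```

```text
[0.47164096 0.2967864  0.24086576] 20.6153500946226
1622 [0.4697 0.3013 0.1513] rect [470.1 299.6] [13.9 57.7] 21.0 pca ang 111.2
```

View pics/w12.png

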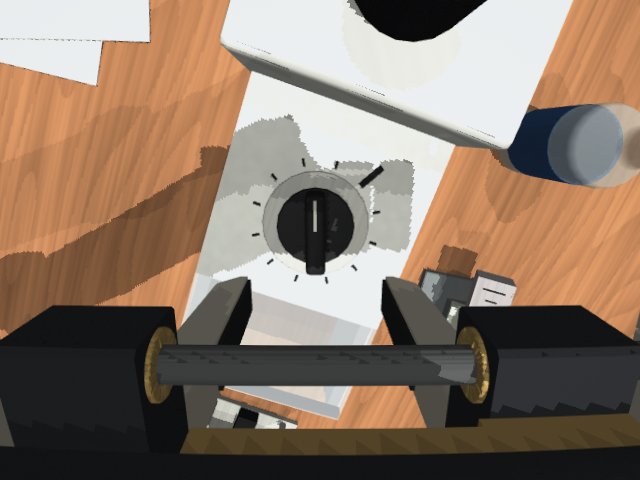

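Run:
```python
from h import *
m=world('w12',[(361,186),(383,169)],.107);print(m);d=m[1]-m[0];print(np.degrees(np.arctan2(d[1],d[0])))
for c in((.470,.2996),(.4705,.2988)):
  d=m.mean(0)[:2]-c;print(np.degrees(np.arctan2(d[1],d[0])))
# scanner edges
C=cloud('w12')
k=world('w12',[(250,73),(190,275),(455,150),(418,268)],.107);print(k.round(4))
```

```text
[[0.49313839 0.33998153 0.107     ]
 [0.50408272 0.35821549 0.107     ]]
59.02710402394743
59.971727100638724
60.8002887577461
[[0.3857 0.3883 0.107 ]
 [0.3878 0.2211 0.107 ]
 [0.5503 0.3914 0.107 ]
 [0.5633 0.2939 0.107 ]]
```

>>> arm_command:
  commands:
    - [0.35,-0.001,0.0025,-0.05,0.003]
    - [0.35,-0.001,0.0025,-0.09,0.003]
    - [0.35,-0.001,0.0025,-0.108,0.003]
    - [0.35,-0.001,0.0025,-0.114,0.003]
    - [0.35,-0.001,0.0025,-0.114,0.003]
    - [1,-0.001,0.0025,-0.114,0.003]
    - [1,-0.001,0.0025,-0.114,0.003]
    - [1,-0.001,0.0025,-0.114,0.003]
    - [1,-0.001,0.0025,-0.114,0.003]
    - [1,-0.001,0.0025,-0.114,0.003]
    - [1,-0.001,0.0025,-0.114,0.003]

```text
clock: 29.78
tool_pos: [0.469, 0.301, 0.1276]
ee_rot: [-0.0, 0.565, 0.825, -0.001]
ft_force: [-2.4, -0.9, 2.5]
width: 0.151
gripper_force: 30.0
```

>>> arm_command:
  commands:
    - [1,0,0,0,-0.06]
    - [1,0,0,0,-0.12]
    - [1,0,0,0,-0.18]
    - [1,0,0,0,-0.24]
    - [1,0,0,0,-0.3]
    - [1,0,0,0,-0.36]
    - [1,0,0,0,-0.4]
    - [1,0,0,0,-0.42]
    - [1,0,0,0,-0.42]
    - [1,0,0,0,-0.42]
    - [1,0,0,0,-0.42]
    - [0.5,0,0,0,-0.42]
    - [0.35,0,0,0,-0.42]
    - [0.35,0,0,0,-0.42]
    - [0.35,0,0,0.05,-0.42]
    - [0.35,0,0,0.1,-0.42]
    - [0.35,0,0,0.115,-0.42]
    - [0.35,0,0,0.115,-0.42]
    - [0.35,0,0,0.115,-0.42]

```text
clock: 32.15
tool_pos: [0.4693, 0.3006, 0.2408]
ee_rot: [0.0, 0.863, 0.505, -0.002]
ft_force: [-0.8, 0.2, 0.4]
width: 0.647
gripper_force: 0.0
```

Run:
```python
from h import *
s=ctrl.read_state();w,x,y,z=s['ee_rot'];print(s['tool_pos'],np.degrees(2*np.arctan2(y,x))-90);snap('wrist','w13')
C=cloud('w13').reshape(-1,3);d=np.hypot(C[:,0]-.4705,C[:,1]-.2988)
P=C[(d<.04)&(abs(C[:,2]-.15)<.006)];print(*rect(P[None],(0,0,len(P),1),.14,.16))
```

```text
[0.46930608 0.30063747 0.24077292] -29.275153872445763
1571 [0.4708 0.3009 0.1513] rect [470.4 299.8] [56.3 13.6] 60.6 pca ang 60.8
```

View pics/w13.png

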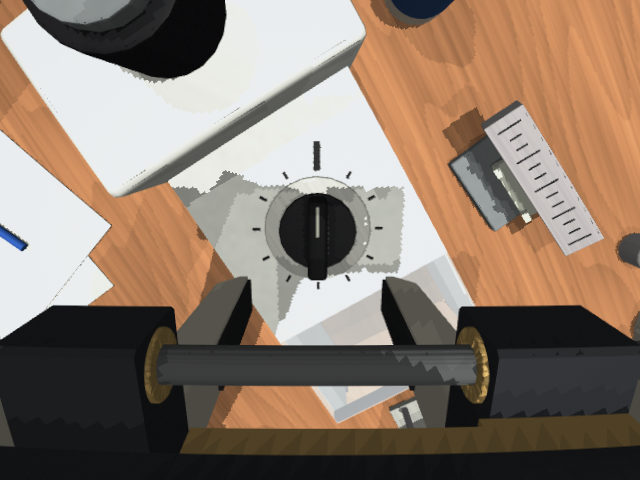

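Pointer at (317,220) lines up with the mark at (316,155). I'll check the bar on its rest from this view.

Run:
```python
from h import *
C=cloud('w13');P=C[90:260,440:610].reshape(-1,3);P=P[(P[:,2]>.045)&(P[:,2]<.12)&(P[:,0]>.6)]
t=np.radians(9.5);u=np.array([np.cos(t),np.sin(t),0]);v=np.array([-u[1],u[0],0]);k=np.array([0,0,1.])
X=.9394*u+.3429*k;Z=-.3429*u+.9394*k
d=P-[.657,.2335,.062];x,y,z=d@X*1000,d@v*1000,d@Z*1000
m=(abs(z-26)<4)&(abs(y)<85);print('top face',m.sum(),x[m].min(),x[m].max(),y[m].min(),y[m].max())
A=np.c_[x,y,np.ones(len(x))];print(np.linalg.lstsq(A[m],z[m],rcond=None)[0])
h=np.histogram2d(x,z,bins=[np.arange(-28,36,4),np.arange(-12,36,4)])[0].astype(int);print('cols z',np.arange(-12,32,4))
for a,r in zip(np.arange(-28,32,4),h):print(a,r)
m=(abs(z)<3);print('face pts y',y[m].min(),y[m].max(),x[m].min(),x[m].max())
m=(z>5)&(z<11)&(x<-12);print('lips',m.sum(),np.percentile(x[m],[5,50,95]) if m.any() else '')
q=world('w13',[(484,124),(520,102),(603,238),(571,255)]);print(q.round(4))
```

```text
top face 6952 -10.560507752296175 24.094845895617993 -68.78379591656345 71.99076170184415
[ 9.72256030e-04 -6.89181485e-03  2.72913996e+01]
cols z [-12  -8  -4   0   4   8  12  16  20  24  28]
-28 [0 0 0 0 0 0 0 0 0 0 0]
-24 [  1   5  15 133  16  74   0   0   0   0   0]
-20 [  1   8  11 213  19  66   0   0   0   0   0]
-16 [  0   5  19 272   0   0   0   0   0   0   0]
-12 [  1   1   9  76   2   2   3   3   3 363  58]
-8 [  0   0   0   3   4   4   6   6   7 642 131]
-4 [  0   0   0   3   5   7   3   6   6 639 152]
0 [  0   0   0   3   4   4   6   4   8 655 148]
4 [  0   0   0   3   5   5   5   7   6 651 164]
8 [  0   0   0   2   6   6   7   7   5 656 174]
12 [  0   0   0   1   6   5   4   6   6 668 180]
16 [  0   0   0   2   5   6   8   6   6 684 170]
20 [  0   0   0   4   3   4   7   5   5 644 146]
24 [0 0 0 0 0 0 0 0 0 1 0]
28 [0 0 0 0 0 0 0 0 0 0 0]
face pts y -29.76833290827369 71.4777791187906 -23.41134054542131 21.657773250154946
lips 167 [-22.98831918 -20.08523567 -17.18674401]
[[0.6342 0.3018 0.0699]
 [0.6625 0.306  0.0833]
 [0.6805 0.1686 0.0956]
 [0.6936 0.1089 0.0011]]
```

>>> arm_command:
  commands:
    - [0.2,0.001,-0.06,0,-0.06]
    - [0.2,0.002,-0.12,0,-0.12]
    - [0.2,0.003,-0.18,0,-0.18]
    - [0.2,0.004,-0.24,0,-0.24]
    - [0.2,0.005,-0.3,0,-0.3]
    - [0.2,0.006,-0.36,0,-0.36]
    - [0.2,0.007,-0.42,0,-0.42]
    - [0.2,0.007,-0.48,0,-0.48]
    - [0.2,0.007,-0.54,0,-0.521]
    - [0.2,0.007,-0.5716,0,-0.521]
    - [0.2,0.007,-0.5716,0,-0.521]
    - [0.2,0.007,-0.5716,0,-0.521]
    - [0.2,0.007,-0.5716,0,-0.521]

```text
clock: 33.83
tool_pos: [0.4775, -0.2679, 0.2423]
ee_rot: [-0.001, 1.0, -0.014, -0.0]
ft_force: [-1.1, 0.2, 0.3]
width: 0.797
gripper_force: 0.0
```

Run:
```python
from h import *
s=ctrl.read_state();w,x,y,z=s['ee_rot'];print(s['clock'],s['tool_pos'],np.degrees(2*np.arctan2(y,x))-90);snap('wrist','w14');snap('scene','sc2');snap('top','top4')
C=cloud('w14').reshape(-1,3);P=C[(abs(C[:,0]-.476)<.03)&(abs(C[:,1]+.271)<.02)&(abs(C[:,2]-.095)<.006)];print('tab',*rect(P[None],(0,0,len(P),1),.08,.11))
T=cloud('top4')
for n,w in[('A',(305,245,332,300)),('B',(334,245,361,300)),('C',(362,245,390,300))]: print(n,*rect(T,w,.045,.06))
print(*rect(T,(195,170,265,228),.078,.12))
im=load('sc2')['im'][:,:,::-1];cv2.imwrite('pics/c3.png',im)
```

```text
33.825 [ 0.4775362  -0.26793044  0.24227644] -91.60728037195146
tab 691 [ 0.4778 -0.271   0.0954] rect [ 477.1 -270.9] [11.9 39.7] 88.8 pca ang 178.9
A 543 [ 0.4826 -0.0197  0.0521] rect [481.   -8.8] [ 59.1 110.1] 89.6 pca ang 178.6
B 549 [ 0.4805 -0.0979  0.0521] rect [480.1 -98. ] [ 35.5 110.5] 89.0 pca ang 179.0
C 540 [ 0.4774 -0.1755  0.0525] rect [ 477.7 -175.4] [ 35.8 107.7] 88.5 pca ang 178.3
712 [0.6559 0.2342 0.089 ] rect [657.7 234.8] [ 39. 142.] 9.3 pca ang 99.7
```

View pics/c3.png

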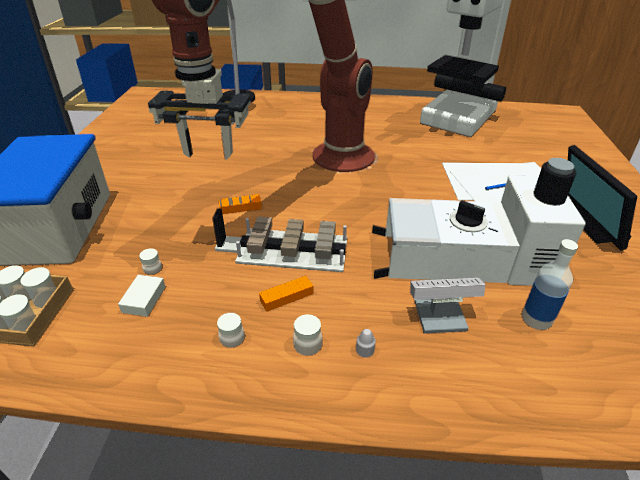

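Bar on rest, knob at mark, slabs level. Next I grip the handle.

>>> arm_command:
  commands:
    - [0.2,-0.0005,-0.003,-0.06,0]
    - [0.2,-0.0005,-0.003,-0.12,0]
    - [0.2,-0.0005,-0.003,-0.165,0]
    - [0.2,-0.0005,-0.003,-0.18,0]
    - [0.2,-0.0005,-0.003,-0.18,0]
    - [0.5,-0.0005,-0.003,-0.18,0]
    - [0.7,-0.0005,-0.003,-0.18,0]
    - [0.8,-0.0005,-0.003,-0.18,0]
    - [0.85,-0.0005,-0.003,-0.18,0]
    - [1,-0.0005,-0.003,-0.18,0]
    - [1,-0.0005,-0.003,-0.18,0]
    - [1,-0.0005,-0.003,-0.18,0]
    - [1,-0.0005,-0.003,-0.18,0]

```text
clock: 35.6
tool_pos: [0.4767, -0.2708, 0.0626]
ee_rot: [-0.002, 1.0, -0.015, -0.001]
ft_force: [-0.8, 4.2, 1.8]
width: 0.129
gripper_force: 30.0
```

>>> arm_command:
  commands:
    - [1,0.0005,0,0,0.004]
    - [1,0.001,0,0,0.008]
    - [1,0.0015,0,0,0.012]
    - [1,0.002,0,0,0.016]
    - [1,0.002,0,0,0.021]
    - [1,0.002,0,0,0.021]
    - [1,0.002,0,0,0.021]

```text
clock: 36.48
tool_pos: [0.4787, -0.2718, 0.0626]
ee_rot: [-0.001, 1.0, 0.006, -0.0]
ft_force: [0.2, 5.6, 2.1]
width: 0.131
gripper_force: 30.4
```

Run:
```python
from h import *
s=ctrl.read_state();w,x,y,z=s['ee_rot'];print(s['clock'],s['tool_pos'],np.degrees(2*np.arctan2(y,x))-90,s['width']);snap('top','top5');snap('wrist','w15')
T=cloud('top5')
for n,w in[('A',(305,245,332,300)),('B',(334,245,361,300)),('C',(362,245,390,300))]: print(n,*rect(T,w,.045,.06))
for y in (-.174,-.096,-.018):onridge('w15',y,.476)
C=cloud('w15').reshape(-1,3)
for y in(-.135,-.057):
  P=C[(abs(C[:,2]-.026)<.004)&(abs(C[:,0]-.476)<.03)&(abs(C[:,1]-y)<.015)];print('ridge',y,len(P),P.mean(0).round(4),P[:,0].min(),P[:,0].max())
```

```text
36.475 [ 0.47871618 -0.27176135  0.0625504 ] -89.35669283217752 0.13097602075832887
A 535 [ 0.4778 -0.0207  0.0518] rect [479.3  -8.8] [ 59.  107.5] 89.6 pca ang 178.3
B 537 [ 0.48   -0.0988  0.0523] rect [479.9 -98.2] [ 34.9 110.3] 88.8 pca ang 178.3
C 510 [ 0.4778 -0.1765  0.052 ] rect [ 477.9 -175.9] [ 35.  107.8] 88.9 pca ang 178.6
12483 [ 0.4957 -0.1773  0.0519] rect [ 488.6 -175.7] [37.1 88.9] 89.2 pca ang 174.3
tilt [-0.0034  0.0903  0.0519]
4179 [ 0.4809 -0.114   0.0479] rect [ 485.8 -109.7] [14.5 96.4] 88.7 pca ang 176.7
tilt [-0.0108  0.7793  0.0479]
0 [nan nan nan] rect [0. 0.] [0. 0.] 0.0 pca ang nan
tilt [0. 0. 0.]
ridge -0.135 1489 [ 0.4817 -0.1307  0.0265] 0.4684797546055508 0.49305630869558587
  avg = a.mean(axis, **keepdims_kw)
  ret = um.true_divide(
h.py:24: RuntimeWarning: Degrees of freedom <= 0 for slice
  ev,V=np.linalg.eigh(np.cov(P[:,:2].T)); d=V[:,1]
  c *= np.true_divide(1, fact)
  c *= np.true_divide(1, fact)
h.py:25: RuntimeWarning: Mean of empty slice.
  return len(P),P.mean(0).round(4),'rect',np.round(c,1),np.round(s,1),round(a,1),'pca ang',round(np.degrees(np.arctan2(d[1],d[0]))%180,1)
h.py:37: RuntimeWarning: Mean of empty slice.
  print(*rect(P[None],(0,0,len(P),1),.04,.07)); A=np.c_[P[:,:2]-P[:,:2].mean(0),np.ones(len(P))];print('tilt',np.linalg.lstsq(A,P[:,2],rcond=None)[0].round(4))
<stdin>:8: RuntimeWarning: Mean of empty slice.
Traceback (most recent call last):
ValueError: zero-size array to reduction operation minimum which has no identity
```

>>> arm_command:
  commands:
    - [1,0,0.004,0,0.01]
    - [1,0,0.012,0,0.02]
    - [1,0,0.022,0,0.025]
    - [1,0,0.032,0,0.025]
    - [1,0,0.042,0,0.025]
    - [1,0,0.048,0,0.025]
    - [1,0,0.05,0,0.025]
    - [1,0,0.05,0,0.025]

```text
clock: 37.58
tool_pos: [0.4787, -0.2247, 0.0626]
ee_rot: [0.001, 0.999, 0.032, 0.0]
ft_force: [1.1, -4.9, -3.9]
width: 0.125
gripper_force: 29.9
```

```bash
cat >> h.py <<'E'
def tray(f,dy=0):
    T=cloud(f); P=T.reshape(-1,3); r=[]
    for y0 in(-.1755,-.098,-.02):
        Q=P[(abs(P[:,2]-.052)<.006)&(abs(P[:,0]-.478)<.075)&(abs(P[:,1]-y0-dy)<.026)]
        if len(Q)>100:
            d=np.linalg.eigh(np.cov(Q[:,:2].T))[1][:,1];print('slab',len(Q),Q.mean(0).round(4),np.round(np.degrees(np.arctan2(d[1],d[0]))%180,1))
    im=load(f)['im'].astype(int); 
    Q=P[(im.max(2).ravel()<60)&(abs(P[:,2]-.026)<.005)&(abs(P[:,0]-.478)<.03)&(P[:,1]<.12)&(P[:,1]>-.23+dy)]
    if len(Q)>50:
        l=cv2.fitLine((Q[:,:2]*1000).astype(np.float32),cv2.DIST_HUBER,0,.01,.01).ravel();a=np.degrees(np.arctan2(l[1],l[0]))%180
        print('ridge',len(Q),l[2:].round(1),'ang',a.round(2))
E
python3 - <<'E'
from h import *
s=ctrl.read_state();w,x,y,z=s['ee_rot'];print(s['tool_pos'],np.degrees(2*np.arctan2(y,x))-90,s['ft_force'],s['wrist_torque']);snap('top','top6')
tray('top4');tray('top5');tray('top6',.05)
E
```

```text
[ 0.47872672 -0.22468274  0.06260003] -86.30556224199634 [ 1.14843037 -4.89922868 -3.87213527] [-0.89387927 -0.116467   -0.18709136]
slab 503 [ 0.4779 -0.1755  0.0522] 178.4
slab 510 [ 0.4803 -0.0978  0.052 ] 179.4
slab 502 [ 0.4825 -0.0202  0.052 ] 177.6
ridge 332 [ 481.3 -100.9] ang 88.46
slab 474 [ 0.4777 -0.1765  0.0519] 178.8
slab 489 [ 0.4794 -0.0988  0.0522] 178.6
slab 497 [ 0.478  -0.0213  0.0518] 178.2
ridge 263 [481.6 -74.5] ang 88.64
slab 457 [ 0.4709 -0.1286  0.0522] 4.5
slab 517 [ 0.4684 -0.0524  0.0518] 2.1
slab 499 [0.4644 0.0253 0.0518] 3.2
ridge 263 [469.9 -25.3] ang 93.13
```

>>> arm_command:
  commands:
    - [1,-0.0005,-0.004,0,-0.005]
    - [1,-0.001,-0.012,0,-0.01]
    - [1,-0.001,-0.022,0,-0.016]
    - [1,-0.001,-0.028,0,-0.018]
    - [1,-0.001,-0.03,0,-0.018]
    - [1,-0.001,-0.03,0,-0.018]
    - [1,-0.001,-0.03,0,-0.018]

```text
clock: 38.5
tool_pos: [0.4774, -0.2471, 0.0625]
ee_rot: [-0.004, 1.0, 0.017, -0.001]
ft_force: [-0.5, 7.5, 2.3]
width: 0.126
gripper_force: 30.0
```

Run:
```python
from h import *
s=ctrl.read_state();w,x,y,z=s['ee_rot'];print(s['tool_pos'],np.degrees(2*np.arctan2(y,x))-90,s['ft_force'],s['wrist_torque']);snap('top','top7')
tray('top7',.018)
```

```text
[ 0.47743765 -0.24708425  0.06248577] -88.09011936762899 [-0.51898306  7.53109314  2.34182205] [ 0.94902827 -0.09349192  0.09936428]
slab 497 [ 0.4718 -0.1523  0.0521] 2.0
slab 499 [ 0.4689 -0.0747  0.0521] 1.9
slab 503 [0.4677 0.0028 0.0518] 1.5
ridge 281 [471.4 -48. ] ang 92.05
```

>>> arm_command:
  commands:
    - [1,0,0.004,0,-0.004]
    - [1,0,0.012,0,-0.009]
    - [1,0,0.022,0,-0.013]
    - [1,-0.0005,0.032,0,-0.013]
    - [1,-0.0005,0.038,0,-0.013]
    - [1,-0.0005,0.04,0,-0.013]
    - [1,-0.0005,0.04,0,-0.013]

```text
clock: 39.42
tool_pos: [0.4766, -0.2149, 0.0626]
ee_rot: [0.001, 1.0, -0.001, -0.0]
ft_force: [-1.1, -5.9, -2.5]
width: 0.127
gripper_force: 30.0
```

Run:
```python
from h import *
s=ctrl.read_state();w,x,y,z=s['ee_rot'];print(s['tool_pos'],np.degrees(2*np.arctan2(y,x))-90,s['ft_force'],s['wrist_torque']);snap('top','top8')
tray('top8',.058)
print(world('top8',[(278,242),(278,300),(265,238),(265,302)]).round(3))
```

```text
[ 0.47661537 -0.2149007   0.06259081] -90.0992082752428 [-1.13786391 -5.87662512 -2.50563057] [-0.80517734  0.21265262  0.07710315]
slab 458 [ 0.4751 -0.1181  0.0519] 1.6
slab 529 [ 0.4762 -0.042   0.0521] 179.3
slab 514 [0.4736 0.0354 0.0518] 0.4
ridge 264 [477.5 -14.5] ang 90.01
[[0.556 0.095 0.003]
 [0.396 0.094 0.024]
 [0.567 0.131 0.003]
 [0.392 0.131 0.002]]
```

>>> arm_command:
  commands:
    - [1,-0.0005,0.004,0,0.004]
    - [1,-0.001,0.012,0,0.008]
    - [1,-0.001,0.022,0,0.01]
    - [1,-0.0015,0.034,0,0.01]
    - [1,-0.0015,0.046,0,0.01]
    - [1,-0.002,0.056,0,0.01]
    - [1,-0.002,0.064,0,0.01]
    - [1,-0.002,0.068,0,0.01]
    - [1,-0.002,0.07,0,0.01]
    - [1,-0.002,0.07,0,0.01]

```text
clock: 40.72
tool_pos: [0.4751, -0.1431, 0.0626]
ee_rot: [-0.0, 1.0, 0.01, -0.0]
ft_force: [-0.1, -3.9, -3.8]
width: 0.127
gripper_force: 30.0
```

Run:
```python
from h import *
s=ctrl.read_state();w,x,y,z=s['ee_rot'];print(s['tool_pos'],np.degrees(2*np.arctan2(y,x))-90,s['ft_force'],s['wrist_torque']);snap('top','top9')
tray('top9',.125)
im=load('top9')['im'][220:320,250:410,::-1];cv2.imwrite('pics/c4.png',cv2.resize(im,(640,400),interpolation=2))
```

```text
[ 0.4750597  -0.14308002  0.06255415] -88.80361451521424 [-0.14468085 -3.91614116 -3.80465029] [-0.82249139  0.07055952  0.03782389]
slab 399 [ 0.4672 -0.0456  0.0521] 4.2
slab 518 [0.4723 0.0296 0.052 ] 0.5
slab 527 [0.4679 0.1071 0.0518] 0.1
ridge 219 [473.5  25.8] ang 92.42
```

View pics/c4.png

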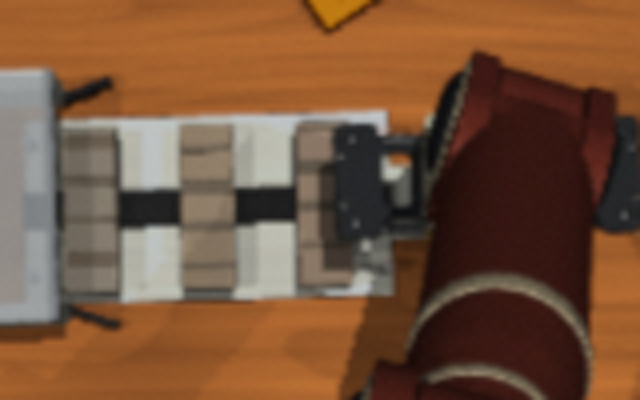

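The front is inside the mouth between the guides and the slabs lie straight, so I push on.

>>> arm_command:
  commands:
    - [1,0,0.004,0,0]
    - [1,0,0.012,0,0]
    - [1,0,0.022,0,0]
    - [1,-0.0005,0.034,0,0]
    - [1,-0.0005,0.046,0,0]
    - [1,-0.001,0.058,0,0]
    - [1,-0.001,0.07,0,0]
    - [1,-0.001,0.082,0,0]
    - [1,-0.0015,0.094,0,0]
    - [1,-0.0015,0.106,0,0]
    - [1,-0.0015,0.118,0,0]
    - [1,-0.002,0.13,0,0]
    - [1,-0.002,0.142,0,0]
    - [1,-0.002,0.154,0,0]
    - [1,-0.0025,0.166,0,0]
    - [1,-0.0025,0.176,0,0]
    - [1,-0.0025,0.182,0,0]
    - [1,-0.0025,0.186,0,0]
    - [1,-0.0025,0.186,0,0]

```text
clock: 43.15
tool_pos: [0.4725, 0.0437, 0.0626]
ee_rot: [-0.0, 1.0, 0.011, -0.0]
ft_force: [-0.8, -2.4, -5.3]
width: 0.129
gripper_force: 30.0
```

>>> arm_command:
  commands:
    - [1,0,0.004,0,0]
    - [1,0,0.01,0,0]
    - [1,-0.0005,0.016,0,0]
    - [1,-0.0005,0.021,0,0]
    - [1,-0.0005,0.025,0,0]
    - [1,-0.0005,0.028,0,0]
    - [1,-0.0005,0.031,0,0]
    - [1,-0.0005,0.033,0,0]
    - [1,-0.0005,0.035,0,0]
    - [1,-0.0005,0.036,0,0]
    - [1,-0.0005,0.037,0,0]
    - [1,-0.0005,0.038,0,0]
    - [1,-0.0005,0.038,0,0]
    - [1,-0.0005,0.038,0,0]

```text
clock: 44.9
tool_pos: [0.4729, 0.0777, 0.063]
ee_rot: [0.002, 1.0, 0.009, 0.001]
ft_force: [1.7, -11.2, -0.8]
width: 0.124
gripper_force: 30.0
```

>>> arm_command:
  commands:
    - [1,0,0.001,0,0]
    - [1,0,0.002,0,0]
    - [1,0,0.003,0,0]
    - [1,0,0.003,0,0]

```text
clock: 45.4
tool_pos: [0.4736, 0.0778, 0.0633]
ee_rot: [0.003, 1.0, 0.008, 0.001]
ft_force: [1.9, -15.4, -0.1]
width: 0.128
gripper_force: 30.1
```

Run:
```python
from h import *
snap('top','top10');C=cloud('top10')
im=load('top10')['im'][220:320,180:340,::-1];cv2.imwrite('pics/c5.png',cv2.resize(im,(640,400),interpolation=2))
```

```text
(no output)
```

View pics/c5.png

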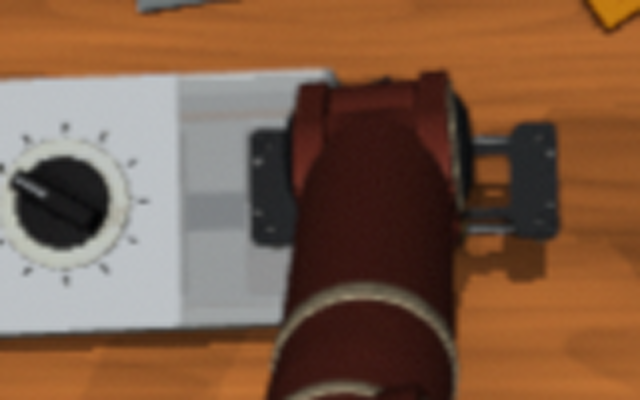

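The tray is against the stop: force rises with no further motion. I'll relieve, release and retreat.

>>> arm_command:
  commands:
    - [1,0,-0.003,0,0]
    - [1,0,-0.005,0,0]
    - [0.75,0,-0.005,0,0]
    - [0.65,0,-0.005,0,0]
    - [0.6,0,-0.005,0,0]
    - [0.6,0,-0.005,0,0]
    - [0.6,0,-0.005,0.03,0]
    - [0.6,0,-0.005,0.08,0]
    - [0.6,0,-0.005,0.14,0]
    - [0.6,0,-0.06,0.16,0]
    - [0.6,0,-0.12,0.16,0]
    - [0.6,0,-0.18,0.16,0]
    - [0.6,0,-0.24,0.16,0]
    - [0.6,0,-0.3,0.16,0]
    - [0.6,0,-0.36,0.16,0]
    - [0.6,0,-0.4,0.16,0]
    - [0.6,0,-0.4,0.16,0]
    - [0.6,0,-0.4,0.16,0]

```text
clock: 47.7
tool_pos: [0.4724, -0.3146, 0.2223]
ee_rot: [-0.001, 1.0, 0.011, -0.0]
ft_force: [0.5, -0.0, -0.5]
width: 0.399
gripper_force: 0.0
```

Run:
```python
from h import *
print(ctrl.read_state()['ft_force']);snap('top','top11');snap('scene','sc3');C=cloud('top11')
print('tab',*rect(C,(255,245,315,295),.085,.1))
print('knob',*rect(C,(175,250,215,290),.14,.16))
print('bar',*rect(C,(195,170,265,228),.078,.12))
a=load('top11')['im'][160:320,160:320,::-1];b=load('sc3')['im'][180:340,330:510,::-1]
cv2.imwrite('pics/c6.png',np.hstack([cv2.resize(a,(380,380),interpolation=2),cv2.resize(b,(420,380),interpolation=2)]))
```

```text
[ 0.50318997 -0.04172386 -0.47367883]
tab 85 [0.4728 0.0854 0.0942] rect [468.  105.7] [ 75.  107.7] 82.2 pca ang 92.0
knob 132 [0.4704 0.299  0.15  ] rect [470.5 299.3] [58.  14.1] 60.4 pca ang 60.5
bar 716 [0.656  0.2344 0.089 ] rect [657.6 235.1] [ 39.1 140.2] 9.3 pca ang 99.7
```

View pics/c6.png

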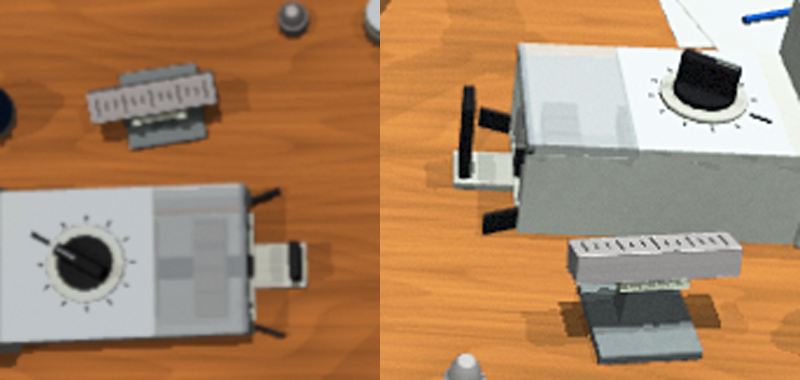

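Run:
```python
from h import *
print('tab',*rect(cloud('top11'),(278,255,295,285),.085,.1))
```

```text
tab 69 [0.4728 0.0747 0.0935] rect [474.   74.7] [37.  10.6] 0.7 pca ang 2.1
```

```bash
python3 -c "
from station import ctrl
print(ctrl.job_done())"
```

```text
the job is handed in; nothing more can be done
None
```

I handed the job in. The bar is flat on its rest about 5 mm above the lips, the three slabs present sit across the ridge, the knob is at the long mark and the tray is home within about 3 mm; the slabs looked level before entry, but inside I saw them only through the window, and the hand-in returned no verdict.

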